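# Make safe, shroud the bare studs and re-arm the high-voltage test set

### The arm

A 6-joint arm with a two-finger parallel gripper is mounted at the origin on the work surface. World frame = base frame: x ahead of the robot, y to its left, z up, the work surface at z = 0. Lengths are in m, angles in rad, forces in N, time in s.
With the tool pointing down it reaches from about 0.425 to 0.95 m from the base axis. Payload 3.5 kg.
Tool frame: the origin (TCP) lies midway between the tips of the shut fingers; the grasp point (between the pads) lies 19 mm behind it; z points along the fingers, y is the line along which they close (so a half turn about z gives the same grasp; the last joint's range is limited). The gripper opens to 85 mm and grips with 20 to 120 N. Pads are 22 mm wide; open, the fingers measure 114 mm over their backs; the gripper's body (76 mm by 85 mm) begins 54 mm behind the grasp point. The pads swing forward as they close: fully open they stand 13 mm farther back than shut.
Start: joints at [-1.487, 0.286, 1.577, -0, 1.279, -0.15], TCP at [0.156, -0.657, 0.231] pointing down, gripper open.
Joint ranges: [-2.77, 2.77], [-0.9, 2.22], [0.21, 2.48], [-1.53, 4.67], [0.24, 2.81], [-2.84, 2.84]. Speed limits (rad/s): [2.79, 2.79, 3.14, 3.14, 3.14, 3.14].

### API

Orientations are given as a unit quaternion [x, y, z, w].
In Python, from plant import ctrl, cams, order gives the robot as it stands.
- The arm moves only by the tool move_arm, never from a script. Its argument "plan" is one flat list of numbers, 7 for each row, row after row: the shift along the world's x, y, z in mm, then the turn, a rotation vector about the world's x, y, z in degrees, then the finger opening in mm, from 0 to 85.4. A call has 1 to 12 rows; each row shifts and turns the commanded pose from where the row before left it; what a row does not reach is not made up. A row lasts 1/10 s, in which the tool goes at most 50 mm and 8.59 degrees, less where a joint would pass 70% of its speed; a pose out of reach is approached as far as the arm can. A call is refused whole if a number of a shift passes 50 or a number of a turn 8.59, either way. A call with a gripper value outside its range is refused whole. The fingers move at their own pace and stop on an object; "newtons" is the grip in N (left out, the last holds). Time passes only in rows, so rows that do not move let the fingers close. It gives the time, the measured TCP pose, the force, the opening and the grip force at its end, in the units of the state.
- ctrl.get_state(): the state, without advancing time (a new reading comes with each control period).
- cams.read_camera(name): name is "scene" or "top"; returns a dict with "color" (400x640x3 uint8, red, green, blue), "fov_y" (degrees; the focal length in pixels is half the picture's height over the tangent of half this angle, whatever the lens; pixels are square), "cx", "cy" (the principal point, pixels), "origin" and "orientation" of the camera in the world. Camera axes: x right, y up, looking along -z (the intrinsics and any distortion apply to the point x, -y, -z); pixel columns grow to the right and rows downward; lengths in m; the calibration is good to about 2 mm. A picture is of the moment at which its call begins. There is no depth.
- order.sign_off(): hands the job in; it is judged then, once.
The state is a dict: "time": time; "qpos": joint angles; "dq": joint speeds; "joint_efforts": joint torques, N m; "eef_pos": TCP position; "tcp_rot": TCP orientation; "contact_force": force on the tool from outside, world axes, zero at the start; "wrist_torque": the same for the moment, N m; "opening": opening from 0.0 (shut) to 1.0 (fully open); "finger_force": force on a finger pad.
Only numpy, scipy, OpenCV 4.12 (cv2) and the standard library are available. Lean on these libraries where they do the work, as an engineer would, in place of code of your own. Each camera call takes 0.05 s, during which the arm holds its last target. There are 200 camera calls.

### The job

The test set was left armed, so first make it safe: raise its black safety cover until it stands about upright, throw the toggle beneath fully over to off, and shut the cover completely. Then push every white insulating sleeve on the bench fully home, flange down and flat on the terminal block, over a brass stud of its own. Only when all of them are on, raise the cover again, throw the toggle fully back to on and shut the cover completely, leaving the other things on the bench where they are.

Things in the scene. Friction and masses are not known exactly. Their poses are not given: they have to be found in the camera images.
- sleeve_a: white plastic insulating sleeve, standing upright on the bench at the start; may be absent (then None). Round tube 70 mm long, 38 mm outside, 28 mm bore right through, with a flange 56 mm wide and 6 mm thick round its foot; about 80 g. Origin: centre of the underside of the flange; z runs along the tube, away from the flange. Seated, its flange lies flat on the terminal block around a stud. 2 to 4 of the four sleeves are present.
- sleeve_b: white plastic insulating sleeve, standing upright on the bench at the start; may be absent (then None). Round tube 70 mm long, 38 mm outside, 28 mm bore right through, with a flange 56 mm wide and 6 mm thick round its foot; about 80 g. Origin: centre of the underside of the flange; z runs along the tube, away from the flange. Seated, its flange lies flat on the terminal block around a stud. 2 to 4 of the four sleeves are present.
- sleeve_c: white plastic insulating sleeve, standing upright on the bench at the start; may be absent (then None). Round tube 70 mm long, 38 mm outside, 28 mm bore right through, with a flange 56 mm wide and 6 mm thick round its foot; about 80 g. Origin: centre of the underside of the flange; z runs along the tube, away from the flange. Seated, its flange lies flat on the terminal block around a stud. 2 to 4 of the four sleeves are present.
- sleeve_d: white plastic insulating sleeve, standing upright on the bench at the start; may be absent (then None). Round tube 70 mm long, 38 mm outside, 28 mm bore right through, with a flange 56 mm wide and 6 mm thick round its foot; about 80 g. Origin: centre of the underside of the flange; z runs along the tube, away from the flange. Seated, its flange lies flat on the terminal block around a stud. 2 to 4 of the four sleeves are present.
- block: output terminal block, fixed for the run: grey plastic slab 165 x 165 x 25 mm with four bare brass studs in a square, 85 mm apart. Origin: centre of its underside; z up; the square's sides run along its x and y.
- post0 (a point): foot of one brass stud, on the block's top face (25 mm above the bench), on the stud's axis. The stud is 22 mm in diameter and rises 40 mm above this point, its top 6 mm chamfered. Any sleeve fits any stud.
- post1 (a point): foot of one brass stud, on the block's top face (25 mm above the bench), on the stud's axis. The stud is 22 mm in diameter and rises 40 mm above this point, its top 6 mm chamfered. Any sleeve fits any stud.
- post2 (a point): foot of one brass stud, on the block's top face (25 mm above the bench), on the stud's axis. The stud is 22 mm in diameter and rises 40 mm above this point, its top 6 mm chamfered. Any sleeve fits any stud.
- post3 (a point): foot of one brass stud, on the block's top face (25 mm above the bench), on the stud's axis. The stud is 22 mm in diameter and rises 40 mm above this point, its top 6 mm chamfered. Any sleeve fits any stud.
- tester: high-voltage test set, fixed for the run: grey box with a flat top 70 mm above the bench, 170 mm wide (y), reaching from 95 mm in front (-x) to 140 mm behind (+x) its origin, which lies on the bench. The guarded arming toggle is on its top; its front, -x, faces roughly towards the robot.
- cover (a joint): hinge of the black safety cover, rad: 0 shut, about 1.57 standing upright, stop at 1.9. A light friction hinge (about 1 N at the tab): it stays at any angle where it is left. The cover is a hood 90 mm deep (x), 82 mm wide (y), 50 mm high, open below, over the toggle; on its roof near the front stands a lift tab 12 mm thick (y), 26 mm long (x), 34 mm high. Raised, the whole hood stands behind (+x of) its hinge.
- cover_tab (a point): point within the lift tab, 24 mm above the hood's roof (10 mm below the tab's upper edge), midway in its thickness and length; moves with the cover. Shut, it lies 70 mm in front (-x of the tester) of the hinge line and 74 mm above it; the frame's axes equal the tester's when shut.
- cover_hinge (a point): middle of the cover's hinge line, 2 mm above the test set's top, level; the line runs along the tester's y. The cover opens by rising and swinging over to the tester's +x.
- toggle (a joint): arming toggle, rad: 0 off (leaning 26 degrees to the tester's +y), 0.9 on (leaning 26 degrees to -y). It stays where it is left and takes about 1.5 N at its tip to move. It starts on.
- toggle_tip (a point): centre of the 14 mm ball at the upper end of the 10 mm thick steel toggle, 38 mm from its pivot; the pivot lies on the tester's middle line, 47 mm in front (-x) of the hinge and 2 mm above the test set's top. The toggle swings across, along the tester's y.
- breadboard: white solderless breadboard, 85 x 55 x 12 mm; a bystander on the bench, loose, to be left where it is. Origin: centre of its underside.
- screwdriver: screwdriver, 160 mm long, lying along its x; a bystander on the bench, loose, to be left where it is. Origin: centre of its underside.
- meter: hand-held yellow multimeter, 150 x 75 x 35 mm, lying on its back; a bystander on the bench, loose, to be left where it is. Origin: centre of its underside.
- cutters: side cutters with black grips, 140 mm long, lying flat; a bystander on the bench, loose, to be left where it is. Origin: centre of its underside.
- mug: white ceramic mug, 80 mm wide, 90 mm tall; a bystander on the bench, loose, to be left where it is. Origin: centre of its underside.
- spool: solder reel standing on end, 60 mm wide, 50 mm tall; a bystander on the bench, loose, to be left where it is. Origin: centre of its underside.
- parts_bin: blue open component tray, 100 x 140 x 40 mm; a bystander on the bench, loose, to be left where it is. Origin: centre of its underside.
Things that resemble listed ones, but are neither listed nor needed, are in the scene too. What is shaped like the sleeve_d but red is not meant. Leave any pink look-alike of the sleeve_a alone.

How it is judged:
By the outcome, as a careful person would: the job done as asked, in the order asked, and still so for the second after the job is handed in, with the robot touching nothing.
Of sleeve_a, sleeve_b, sleeve_c, sleeve_d only 2 to 4 are there at a start; the rules pass over those that are not, and their reading is None.
At some moment in a run one of sleeve_a, sleeve_b, sleeve_c, sleeve_d may be knocked a few centimetres aside while the robot is not near it.
Once in a run the grip may slacken for a moment while it holds something.
It also fails if it takes over 210 s, if anything falls off the work surface, if the arm or the gripper's body presses on something with over 40 N, if the wrist force passes 120 N, or if a joint passes its speed limit or range.

## Working session

There is one attempt and no reset: what is moved stays moved. The work goes in short steps, Python scripts to look and compute and a tool call to move; the robot and the scene stay as the last step left them, time stands still between calls to the robot, and variables do not carry over. Pictures are saved under pics/ and viewed, at most 14 in all, crops included, and the job is handed in when it is done.

Besides the shell and the picture viewer there is one more tool, called after "Emit:" in YAML: its name, and indented under it one key for each argument. move_arm: Moves the arm, as the interface text tells. Its arguments: {"type":"object","properties":{"plan":{"type":"array","items":{"type":"number"}},"newtons":{"type":"number"}},"required":["plan"]}

```bash
ls; mkdir -p pics
cat > h.py <<'E'
import numpy as np, cv2
from scipy.spatial.transform import Rotation as R
from plant import ctrl, cams, order
def snap(n,f=None):
    d=cams.read_camera(n)
    if f: cv2.imwrite(f'pics/{f}.png',d['color'][:,:,::-1])
    return d
def ray(d,u,v):
    f=200/np.tan(np.radians(d['fov_y'])/2)
    k=d.get('distortion')
    r=np.array([(u-d['cx'])/f,-(v-d['cy'])/f,-1])
    return np.array(d['origin']),R.from_quat(d['orientation']).apply(r)
def onz(d,u,v,z):
    o,r=ray(d,u,v); return o+r*(z-o[2])/r[2]
def proj(d,p):
    f=200/np.tan(np.radians(d['fov_y'])/2)
    c=R.from_quat(d['orientation']).inv().apply(np.array(p)-d['origin'])
    return d['cx']+f*c[0]/-c[2], d['cy']-f*c[1]/-c[2]
def tri(d1,p1,d2,p2):
    o1,r1=ray(d1,*p1);o2,r2=ray(d2,*p2)
    s=np.linalg.lstsq(np.c_[r1,-r2],o2-o1,rcond=None)[0]
    a,b=o1+s[0]*r1,o2+s[1]*r2
    return (a+b)/2,np.linalg.norm(a-b)
E
python3 - <<'E'
from h import *
for n in('scene','top'):
    d=snap(n,n+'0'); print(n,{k:v for k,v in d.items() if k!='color'})
print(ctrl.get_state())
E
```

```text
pics
scene {'fov_y': 54.725807822973756, 'cx': 319.91133121373616, 'cy': 194.17761141818764, 'origin': array([ 1.27865476, -0.19811954,  1.132037  ]), 'orientation': array([0.25197612, 0.2058783 , 0.60556424, 0.72623282])}
top {'fov_y': 42.80092537073121, 'cx': 317.9520186801385, 'cy': 197.18238135709854, 'origin': array([ 0.25610262, -0.02877556,  1.41192709]), 'orientation': array([-0.06585344,  0.06733888,  0.70850017, -0.69939711])}
{'time': 0.1, 'qpos': array([-1.48700482e+00,  2.87121118e-01,  1.57805467e+00, -2.27420186e-06,
        1.27859090e+00, -1.49996890e-01]), 'dq': array([-0.00055955, -0.00191259, -0.00461529,  0.00139767, -0.00022795,
       -0.00027247]), 'joint_efforts': array([ 8.18867684e-04, -4.07297516e+01, -2.93698722e+01, -1.33848462e-04,
        3.41598199e-03,  2.98689095e-06]), 'eef_pos': array([ 0.15635291, -0.65602354,  0.2300431 ]), 'tcp_rot': array([ 9.93175024e-01,  1.16628424e-01,  3.48886720e-05, -1.08645752e-03]), 'contact_force': array([-0.48008585, -0.50091927, -0.1740391 ]), 'wrist_torque': array([ 0.04014419, -0.00620209, -0.01360153]), 'finger_force': 0.0, 'opening': 0.9973637748491158}
```

View pics/scene0.png

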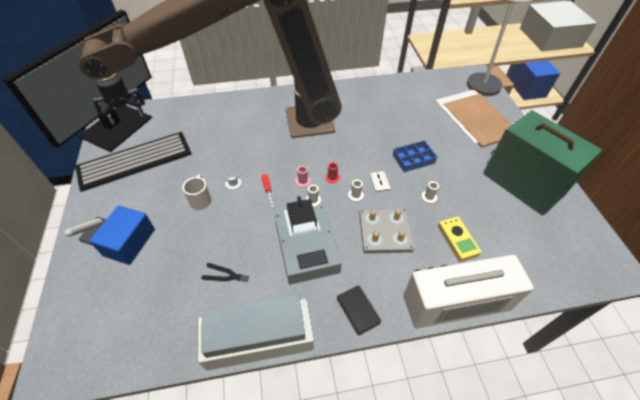

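View pics/top0.png

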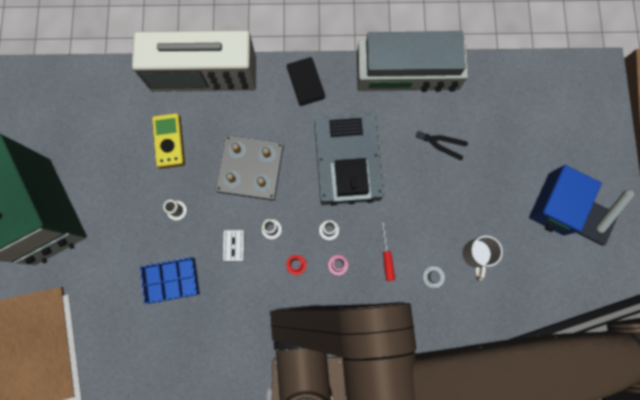

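Candidates in the top view: white at (175,210), (271,229) and (329,230) have flange and tube, so they fit the sleeves. Red (296,265) and pink (338,265) are excluded look-alikes. The grey ring at (433,277) is low and has no tube, so it's the reel. I'll confirm this with crops.

Run:
```python
import cv2
a=cv2.imread('pics/top0.png')[100:300,130:450]; b=cv2.imread('pics/scene0.png')[145:285,220:460]
cv2.imwrite('pics/topc.png',cv2.resize(a,(800,500),interpolation=cv2.INTER_CUBIC))
cv2.imwrite('pics/scenec.png',cv2.resize(b,(800,467),interpolation=cv2.INTER_CUBIC))
```

```text
(no output)
```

View pics/topc.png

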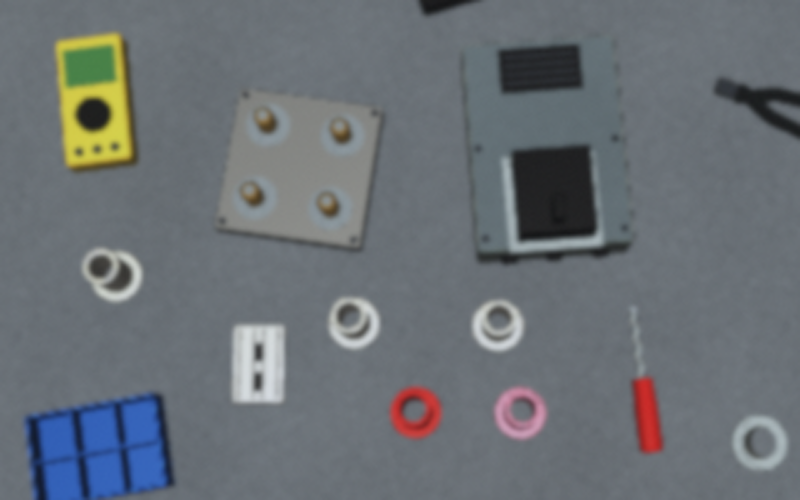

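View pics/scenec.png

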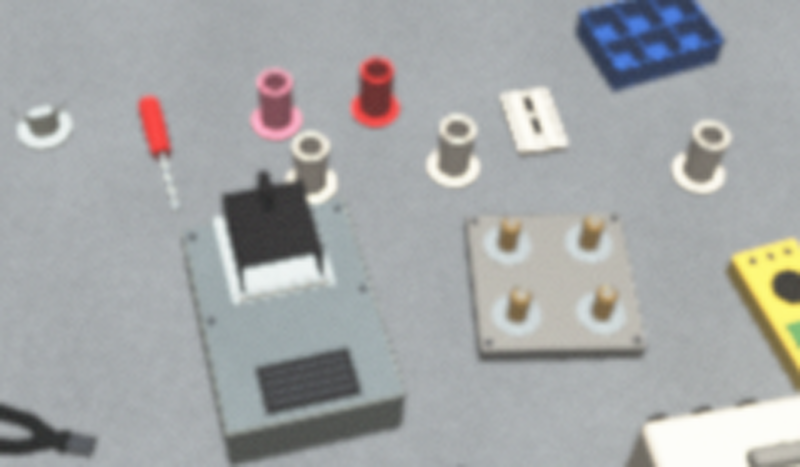

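The crops show three white flanged sleeves at top-crop (100,264), (350,316) and (498,318). Red and pink stand apart, and the grey ring at (760,442) is the reel. The four stud tips, the tester and the hood with its lift tab at (559,205) are all clear.

Run:
```python
from h import *
t=snap('top');s=snap('scene')
T=lambda u,v:(130+u/2.5,100+v/2.5)
S=lambda u,v:(220+u*.3,145+v*.3)
for n,a,b in [('A',(100,264),(711,132)),('B',(350,316),(457,127)),('C',(498,318),(311,144)),
 ('s0',(263,113),(607,289)),('s1',(341,124),(520,290)),('s2',(250,187),(594,219)),('s3',(327,198),(511,221)),
 ('k0',(244,93),(643,350)),('k1',(382,108),(482,352)),('k2',(360,246),(467,220)),('k3',(218,229),(620,214)),
 ('tab',(558,196),(264,174)),('bolt1',(478,149),(362,288)),('bolt2',(616,138),(211,321)),('bolt3',(627,228),(191,237)),('bolt4',(486,238),(338,208)),
 ('hoodFL',(523,241),(303,183)),('hoodFR',(597,235),(224,193)),('hoodBL',(513,150),(320,262)),('hoodBR',(588,147),(240,270))]:
    p,e=tri(t,T(*a),s,S(*b)); print(n,p.round(4),round(e,4))
for n,a in [('fA',(117,275)),('fB',(354,324)),('fC',(498,326))]: print(n,onz(t,*T(*a),.006).round(4))
for n,a in [('fA',(699,172)),('fB',(453,165)),('fC',(311,182))]: print(n,onz(s,*S(*a),.006).round(4))
for a in [(465,45),(612,38),(634,243),(478,257)]: print('tester',onz(t,*T(*a),.07).round(4))
```

```text
A [0.4946 0.3625 0.0714] 0.0024
B [0.4361 0.0973 0.0669] 0.0047
C [ 0.4316 -0.0604  0.0672] 0.0034
s0 [0.6613 0.1931 0.0661] 0.0036
s1 [0.6476 0.1082 0.0668] 0.0049
s2 [0.5783 0.206  0.066 ] 0.004
s3 [0.5651 0.1225 0.0652] 0.0038
k0 [0.7031 0.226  0.0087] 0.0062
k1 [0.6806 0.0667 0.016 ] 0.0046
k2 [0.5215 0.0914 0.0145] 0.0049
k3 [0.5434 0.252  0.0153] 0.0091
tab [ 0.5402 -0.1217  0.1682] 0.0001
bolt1 [ 0.6174 -0.042   0.0659] 0.0031
bolt2 [ 0.6279 -0.1922  0.0657] 0.0042
bolt3 [ 0.5275 -0.2002  0.0663] 0.0049
bolt4 [ 0.5186 -0.0483  0.0665] 0.0049
hoodFL [ 0.508  -0.0843  0.1035] 0.0089
hoodFR [ 0.5117 -0.1625  0.1104] 0.0059
hoodBL [ 0.6054 -0.08    0.104 ] 0.0002
hoodBR [ 0.6057 -0.1577  0.1117] 0.0022
fA [0.4931 0.3608 0.006 ]
fB [0.4347 0.0961 0.006 ]
fC [ 0.4304 -0.0634  0.006 ]
fA [0.4983 0.3648 0.006 ]
fB [0.4406 0.0992 0.006 ]
fC [ 0.436  -0.0599  0.006 ]
tester [ 0.7347 -0.0308  0.07  ]
tester [ 0.7408 -0.1933  0.07  ]
tester [ 0.51  -0.209  0.07 ]
tester [ 0.4969 -0.0418  0.07  ]
```

Run:
```python
from h import *
t=snap('top');s=snap('scene')
T=lambda u,v:(130+u/2.5,100+v/2.5)
S=lambda u,v:(220+u*.3,145+v*.3)
b=np.array([.0027,.0018,0])
print('tabtop',onz(t,*T(559,206),.156)+b, onz(s,*S(264,178),.156)-b)
for a in [(523,241),(597,235),(513,150),(588,147)]: print('hood top',onz(t,*T(*a),.122)+b)
for a in [(303,183),(224,193),(320,262),(240,270)]: print('hood sc',onz(s,*S(*a),.122)-b)
```

```text
tabtop [ 0.53531309 -0.12150334  0.156     ] [ 0.53287985 -0.12331766  0.156     ]
hood top [ 0.50639015 -0.08603188  0.122     ]
hood top [ 0.51170668 -0.1624269   0.122     ]
hood top [ 0.60324289 -0.07760786  0.122     ]
hood top [ 0.60547615 -0.1559968   0.122     ]
hood sc [ 0.5199038  -0.08385017  0.122     ]
hood sc [ 0.51830589 -0.16184404  0.122     ]
hood sc [ 0.61443563 -0.08374339  0.122     ]
hood sc [ 0.60995871 -0.15885343  0.122     ]
```

Emit:
move_arm:
  plan: [28,48,0,0,0,-1,0,28,48,0,0,0,-1,0,28,48,0,0,0,-1,0,28,48,0,0,0,-1,0,28,48,0,0,0,-1,0,28,48,0,0,0,-1,0,28,48,0,0,0,-1,0,28,48,0,0,0,-1,0,28,48,0,0,0,-1,0,28,48,0,0,0,-0.5,0,14,48,0,0,0,0,0,0,0,0,0,0,0,0]
  newtons: 40

```text
time: 1.5
eef_pos: [0.4234, -0.1718, 0.2313]
tcp_rot: [0.999, 0.038, 0.0, -0.001]
contact_force: [-0.3, -0.6, 0.2]
opening: -0.001
finger_force: 0.0
```

Emit:
move_arm:
  plan: [22,16,0,0,0,0,0,22,16,0,0,0,0,0,22,15,0,0,0,0,0,0,0,0,0,0,0,0,0,0,-30,0,0,0,0,0,0,-30,0,0,0,0,0,0,-33,0,0,0,0,0,0,0,0,0,0,0]

```text
time: 2.3
eef_pos: [0.4843, -0.1291, 0.1334]
tcp_rot: [0.999, 0.033, -0.005, -0.002]
contact_force: [-1.1, 0.2, -1.0]
opening: -0.002
finger_force: 0.0
```

Emit:
move_arm:
  plan: [13,3,3,0,0,0,0,13,3,2,0,0,0,0,10,1,10,0,0,0,0,10,1,10,0,0,0,0,13,1,7,0,0,0,0,12,1,7,0,0,0,0,0,0,0,0,0,0,0]

```text
time: 3.0
eef_pos: [0.5626, -0.1199, 0.1806]
tcp_rot: [0.999, 0.034, 0.003, 0.001]
contact_force: [0.6, 0.3, -0.2]
opening: -0.001
finger_force: 0.0
```

Run:
```python
from h import *
d=snap('scene');e=snap('top')
a=cv2.resize(d['color'][130:280,200:400,::-1],(800,600));b=cv2.resize(e['color'][80:230,270:470,::-1],(800,600))
cv2.imwrite('pics/c1.png',cv2.resize(np.hstack([a,b]),(800,300)))
print(ctrl.get_state()['eef_pos'],ctrl.get_state()['contact_force'])
```

```text
[ 0.56043511 -0.11964078  0.17854065] [-0.11959125  0.40526443 -0.4771497 ]
```

View pics/c1.png

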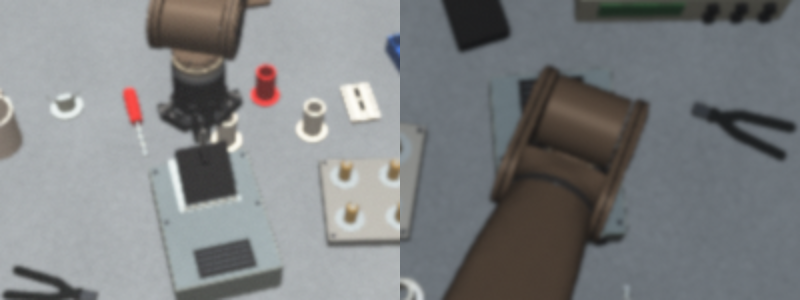

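Emit:
move_arm:
  plan: [12,1,2,0,0,0,0,12,1,1,0,0,0,0,16,1,0,0,0,0,0,15,1,0,0,0,0,0,15,1,-4,0,0,0,0,15,1,-5,0,0,0,0,13,1,-8,0,0,0,0,12,1,-10,0,0,0,0,5,0,-6,0,0,0,0,0,0,0,0,0,0,0]

```text
time: 4.1
eef_pos: [0.6783, -0.1119, 0.1498]
tcp_rot: [0.999, 0.034, 0.005, 0.001]
contact_force: [3.4, -0.1, 5.1]
opening: 0.0
finger_force: 2.6
```

Run:
```python
from h import *
d=snap('scene');e=snap('top')
a=cv2.resize(d['color'][130:280,200:400,::-1],(800,600));b=cv2.resize(e['color'][80:230,270:470,::-1],(800,600))
cv2.imwrite('pics/c2.png',cv2.resize(np.hstack([a,b]),(800,300)))
print(ctrl.get_state()['eef_pos'],ctrl.get_state()['contact_force'])
```

```text
[ 0.67727245 -0.11193385  0.14982274] [4.16026173 0.33304253 6.50445   ]
```

View pics/c2.png

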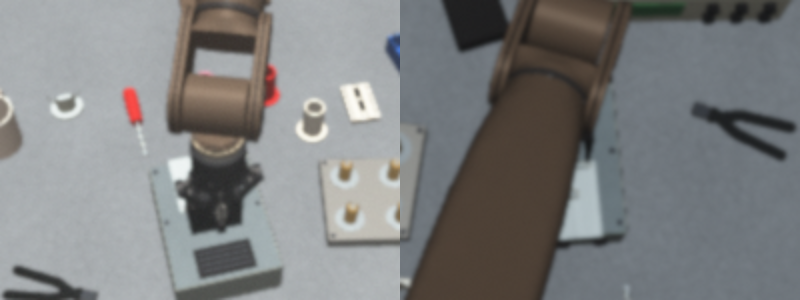

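Emit:
move_arm:
  plan: [0,0,45,0,0,0,0,0,0,45,0,0,0,0,-29,-14,0,0,0,0,0,-29,-14,0,0,0,0,0,-29,-14,0,0,0,0,0,-30,-16,0,0,0,0,0,0,0,0,0,0,0,0,0,0,-34,0,0,0,0,0,0,-34,0,0,0,0,0,0,-34,0,0,0,0,0,0,0,0,0,0,0]

```text
time: 5.3
eef_pos: [0.5533, -0.1674, 0.1288]
tcp_rot: [0.999, 0.034, -0.006, -0.003]
contact_force: [-0.6, 0.4, -1.5]
opening: 0.0
finger_force: 0.0
```

Run:
```python
from h import *
d=snap('scene');e=snap('top')
a=cv2.resize(d['color'][130:280,200:400,::-1],(800,600));b=cv2.resize(e['color'][80:230,270:470,::-1],(800,600))
cv2.imwrite('pics/c3.png',cv2.resize(np.hstack([a,b]),(800,300)))
print(ctrl.get_state()['eef_pos'],ctrl.get_state()['contact_force'])
```

```text
[ 0.55704131 -0.16924866  0.13480506] [ 0.17249992 -0.94297402 -0.3926581 ]
```

View pics/c3.png

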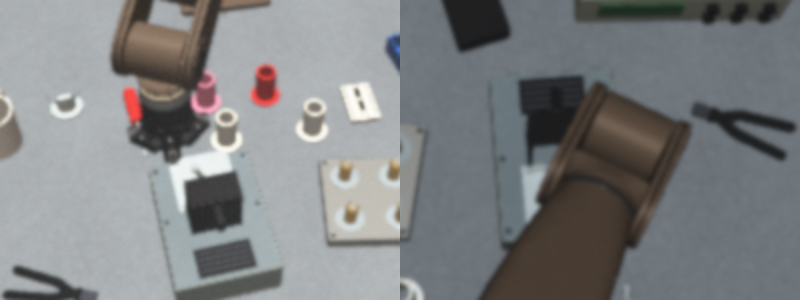

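Emit:
move_arm:
  plan: [2,0,-18,0,0,0,0,1,0,-18,0,0,0,0,0,0,0,0,0,0,0,0,10,0,0,0,0,0,-1,10,0,0,0,0,0,-1,10,0,0,0,0,0,-1,10,0,0,0,0,0,0,3,0,0,0,0,0,0,0,0,0,0,0,0]

```text
time: 6.3
eef_pos: [0.5577, -0.126, 0.1002]
tcp_rot: [0.999, 0.035, 0.001, 0.0]
contact_force: [0.8, -0.5, -0.6]
opening: -0.001
finger_force: 0.6
```

Emit:
move_arm:
  plan: [0,3,0,0,0,0,0,0,3,0,0,0,0,0,0,0,0,0,0,0,0]

```text
time: 6.6
eef_pos: [0.5574, -0.1225, 0.0994]
tcp_rot: [0.999, 0.034, 0.0, 0.002]
contact_force: [-0.5, -6.3, 0.9]
opening: -0.008
finger_force: 3.2
```

Emit:
move_arm:
  plan: [0,2,0,0,0,0,0,0,0,0,0,0,0,0,0,-15,0,0,0,0,0,0,-15,0,0,0,0,0,-10,0,40,0,0,0,0,-20,-20,45,0,0,0,0,-20,-40,45,0,0,0,0,0,-40,0,0,0,0,0,0,0,0,0,0,0,0]

```text
time: 7.5
eef_pos: [0.5127, -0.2435, 0.2189]
tcp_rot: [0.999, 0.032, 0.001, 0.001]
contact_force: [-0.6, 0.3, -0.3]
opening: -0.001
finger_force: 0.0
```

Run:
```python
from h import *
d=snap('scene');e=snap('top')
a=cv2.resize(d['color'][180:255,260:360,::-1],(400,300));b=cv2.resize(e['color'][100:212,280:430,::-1],(400,300))
cv2.imwrite('pics/c4.png',np.hstack([a,b]))
print(ctrl.get_state()['eef_pos'],ctrl.get_state()['contact_force'])
for y in(-.138,-.1045): print(proj(d,[.557,y,.106]),proj(e,[.557,y,.106]))
```

```text
[ 0.51201858 -0.23966066  0.21622752] [0.10987678 0.1135198  0.14918195]
(np.float64(295.7101410231045), np.float64(213.65581161875582)) (np.float64(357.63091932165975), np.float64(177.36944636312472))
(np.float64(305.9231694543688), np.float64(212.15595954113257)) (np.float64(344.8716379472679), np.float64(177.528865024332))
```

View pics/c4.png

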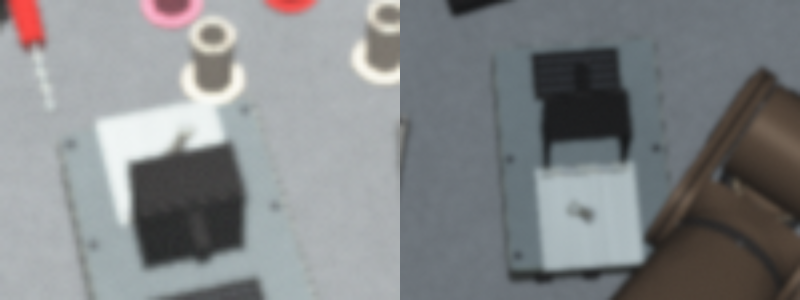

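Emit:
move_arm:
  plan: [25,14,15,0,0,0,0,27,17,15,0,0,0,0,27,17,5,0,0,0,0,27,17,0,0,0,0,0,27,17,0,0,0,0,0,27,17,0,0,0,0,0,27,17,0,0,0,0,0,27,13,0,0,0,0,0,0,0,0,0,0,0,0,0,0,-36,0,0,0,0,0,0,-36,0,0,0,0,0,0,0,0,0,0,0]

```text
time: 8.8
eef_pos: [0.7218, -0.1082, 0.1711]
tcp_rot: [0.999, 0.034, -0.008, -0.003]
contact_force: [-1.1, -0.6, -1.4]
opening: -0.004
finger_force: 0.0
```

Emit:
move_arm:
  plan: [2,0,-20,0,0,0,0,2,0,-18,0,0,0,0,0,0,0,0,0,0,0,-15,-1,0,0,0,0,0,-15,-1,2,0,0,0,0,-15,-1,2,0,0,0,0,-15,-1,2,0,0,0,0,-15,-1,2,0,0,0,0,-15,-1,2,0,0,0,0,-15,-1,0,0,0,0,0,-15,-1,0,0,0,0,0,0,0,0,0,0,0,0]

```text
time: 10.0
eef_pos: [0.6219, -0.1205, 0.1718]
tcp_rot: [0.999, 0.034, 0.017, 0.005]
contact_force: [2.8, 1.1, 18.8]
opening: -0.003
finger_force: 7.3
```

Run:
```python
from h import *
d=snap('scene')
cv2.imwrite('pics/c5.png',cv2.resize(d['color'][150:250,240:373,::-1],(532,400)))
s=ctrl.get_state();print(s['eef_pos'],s['contact_force'])
for p in([.6219,-.1205,.1718],[.604,-.118,.072]): print((np.array(proj(d,p))-[240,150])*4)
```

```text
[ 0.61939254 -0.12030957  0.16724978] [ 0.74825732 -0.05999265 -0.04142408]
[254.52844837 270.45114864]
[257.45624709 321.95158388]
```

View pics/c5.png

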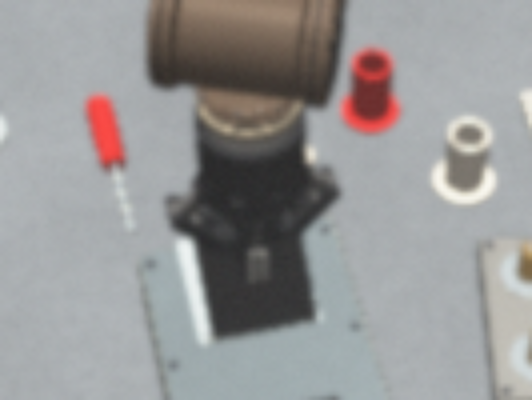

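Emit:
move_arm:
  plan: [0,0,-9,0,0,0,0,-8,0,-6,0,0,0,0,-10,0,-4,0,0,0,0,-10,-1,-2,0,0,0,0,-10,-1,0,0,0,0,0,-10,-1,0,0,0,0,0,-8,0,0,0,0,0,0,0,0,0,0,0,0]

```text
validation failed for argument at $.pl...
```

Emit:
move_arm:
  plan: [0,0,-9,0,0,0,0,-8,0,-6,0,0,0,0,-10,0,-4,0,0,0,0,-10,-1,-2,0,0,0,0,-10,-1,0,0,0,0,0,-10,-1,0,0,0,0,0,-8,0,0,0,0,0,0,0,0,0,0,0,0,0]

```text
time: 10.85
eef_pos: [0.5608, -0.1211, 0.1307]
tcp_rot: [0.999, 0.032, 0.011, 0.001]
contact_force: [25.9, 1.7, -17.2]
opening: -0.002
finger_force: 12.5
```

Emit:
move_arm:
  plan: [10,0,0,0,0,0,0,0,0,35,0,0,0,0,0,0,30,0,0,0,0,-18,-1,0,0,0,0,0,-18,-1,0,0,0,0,0,0,0,0,0,0,0,0,0,0,-18,0,0,0,0,0,0,-12,0,0,0,0,0,0,-6,0,0,0,0,0,0,0,0,0,0,0]

```text
time: 11.85
eef_pos: [0.528, -0.1227, 0.1584]
tcp_rot: [0.999, 0.034, -0.002, -0.001]
contact_force: [-0.3, -0.6, -0.1]
opening: -0.003
finger_force: 0.0
```

Emit:
move_arm:
  plan: [2,0,-2,0,0,0,0,2,0,-2,0,0,0,0,0,0,-2,0,0,0,0,0,0,-1,0,0,0,0,0,0,0,0,0,0,0]

```text
time: 12.35
eef_pos: [0.5338, -0.1233, 0.1559]
tcp_rot: [0.999, 0.034, 0.001, 0.0]
contact_force: [-3.8, 1.0, 8.8]
opening: -0.001
finger_force: 4.3
```

Emit:
move_arm:
  plan: [0,0,40,0,0,0,70,0,-25,40,0,0,0,85,0,-45,20,0,0,0,85,0,-45,0,0,0,0,85,0,-40,0,0,0,0,85,0,0,0,0,0,0,85]

```text
time: 12.95
eef_pos: [0.5325, -0.2826, 0.2536]
tcp_rot: [1.0, 0.032, 0.0, 0.001]
contact_force: [0.1, 0.5, -0.6]
opening: 0.987
finger_force: 0.0
```

```bash
cat >> h.py <<'E'
def blobs(d,show=False):
    h=cv2.cvtColor(cv2.GaussianBlur(d['color'],(3,3),0),cv2.COLOR_RGB2HSV)
    m=((h[:,:,1]<45)&(h[:,:,2]>150)).astype('uint8')
    cs,_=cv2.findContours(m,cv2.RETR_EXTERNAL,cv2.CHAIN_APPROX_NONE)
    out=[]
    for c in cs:
        a=cv2.contourArea(cv2.convexHull(c))
        if 60<a<800:
            M=cv2.moments(cv2.convexHull(c)); out.append((M['m10']/M['m00'],M['m01']/M['m00'],a))
    return out
def sleeves(z=.03):
    t=snap('top');s=snap('scene')
    for n,d in(('top',t),('scene',s)):
        for u,v,a in blobs(d):
            p=onz(d,u,v,z)
            if .3<p[0]<.8 and -.2<p[1]<.5: print(n,round(u),round(v),round(a),p.round(4))
E
python3 -c "
from h import *
sleeves(); print(ctrl.get_state()['eef_pos'])"
```

```text
top 233 245 654 [0.3908 0.1992 0.03  ]
top 329 230 335 [ 0.4286 -0.0614  0.03  ]
top 271 229 338 [0.4339 0.0954 0.03  ]
top 175 209 383 [0.4915 0.3603 0.03  ]
top 262 184 229 [0.56   0.1205 0.03  ]
top 232 180 196 [0.5729 0.2038 0.03  ]
top 267 155 174 [0.643  0.1071 0.03  ]
top 237 150 183 [0.6573 0.1907 0.03  ]
[ 0.53262423 -0.27868776  0.25298563]
```

Emit:
move_arm:
  plan: [-17,36,0,0,0,0,85,-17,36,0,0,0,0,85,-17,36,0,0,0,0,85,-17,36,0,0,0,0,85,-17,36,0,0,0,0,85,-16,38,0,0,0,0,85,0,0,0,0,0,0,85,0,0,-40,0,0,0,85,0,0,-40,0,0,0,85,0,0,-40,0,0,0,85,0,0,0,0,0,0,85]

```text
time: 14.15
eef_pos: [0.4274, -0.0578, 0.1276]
tcp_rot: [0.999, 0.035, -0.006, -0.002]
contact_force: [-0.4, 0.1, -1.0]
opening: 0.997
finger_force: 0.0
```

Correct by (4.5,-2.5), go down and close.

Emit:
move_arm:
  plan: [3,-1,-25,0,0,0,85,2,-1,-25,0,0,0,85,0,0,-25,0,0,0,85,0,0,-20,0,0,0,85,0,0,0,0,0,0,85,0,0,0,0,0,0,30,0,0,0,0,0,0,30,0,0,0,0,0,0,30,0,0,0,0,0,0,30]
  newtons: 50

```text
time: 15.05
eef_pos: [0.4381, -0.0625, 0.0401]
tcp_rot: [0.999, 0.034, 0.001, 0.001]
contact_force: [-1.5, 1.0, 5.0]
opening: 0.44
finger_force: 49.7
```

Emit:
move_arm:
  plan: [0,0,35,0,0,0,30,0,0,40,0,0,0,30,0,0,40,0,0,0,30,36,28,0,0,0,0,30,36,28,0,0,0,0,30,36,28,0,0,0,0,30,36,28,0,0,0,0,30,36,28,0,0,0,0,30,36,31,0,0,0,0,30,0,0,0,0,0,0,30,0,0,0,0,0,0,30]

```text
time: 16.15
eef_pos: [0.6528, 0.1097, 0.1527]
tcp_rot: [0.999, 0.035, -0.001, 0.0]
contact_force: [-0.5, -0.6, -1.0]
opening: 0.438
finger_force: 50.4
```

Run:
```python
from h import *
d=snap('scene');s=ctrl.get_state();print(s['eef_pos'],s['opening'],s['finger_force'])
cv2.imwrite('pics/c6.png',cv2.resize(d['color'][150:270,320:480,::-1],(640,480)))
```

```text
[0.65227495 0.10895447 0.15287739] 0.4385270781965343 50.385567247867584
```

View pics/c6.png

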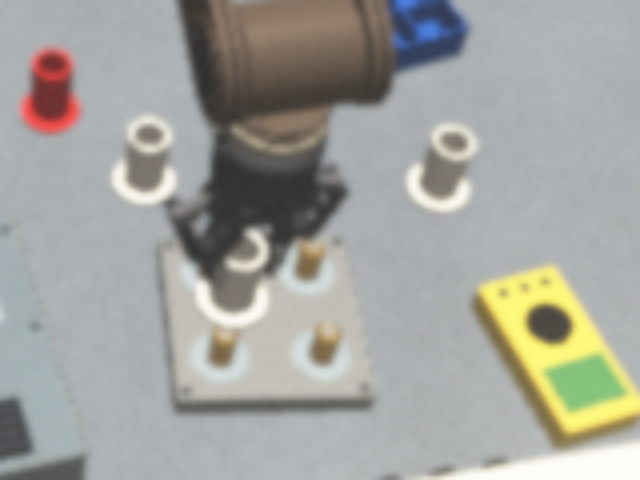

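The sleeve is held upright, flange centre at crop (233,296) and tube mouth at (247,249). The target stud is at crop (222,345). Next I'll work out the residual.

Run:
```python
from h import *
d=snap('scene');b=np.array([.0027,.0018,0])
S=lambda u,v:(320+u/4,150+v/4)
print(onz(d,*S(233,296),.118)-b,onz(d,*S(247,249),.183)-b)
for p in[(222,333),(325,330),(311,247)]: print('stud',onz(d,*S(*p),.065)-b)
```

```text
[0.64808499 0.10899144 0.118     ] [0.64930139 0.11113166 0.183     ]
stud [0.64845416 0.1065     0.065     ]
stud [0.66061707 0.18986714 0.065     ]
stud [0.57901854 0.20379633 0.065     ]
```

Emit:
move_arm:
  plan: [0,-1,-20,0,0,0,30,0,0,-20,0,0,0,30,0,0,-10,0,0,0,30,0,0,-8,0,0,0,30,0,0,-8,0,0,0,30,0,0,0,0,0,0,30]

```text
time: 16.85
eef_pos: [0.6525, 0.1079, 0.0865]
tcp_rot: [0.999, 0.034, -0.0, -0.0]
contact_force: [0.6, 2.3, -2.0]
opening: 0.437
finger_force: 50.1
```

Emit:
move_arm:
  plan: [0,1,-10,0,0,0,30,0,0,-8,0,0,0,30,0,0,-3,0,0,0,30,0,0,-2,0,0,0,30,0,0,0,0,0,0,30]

```text
time: 17.35
eef_pos: [0.6526, 0.1089, 0.0653]
tcp_rot: [0.999, 0.034, -0.001, 0.0]
contact_force: [-2.8, -1.4, 5.3]
opening: 0.435
finger_force: 50.7
```

Emit:
move_arm:
  plan: [0,0,-2,0,0,0,30,0,0,0,0,0,0,60,0,0,0,0,0,0,60,0,0,25,0,0,0,60,0,0,40,0,0,0,60,0,0,40,0,0,0,85,-36,-15,20,0,0,0,85,-36,-30,0,0,0,0,85,0,-30,0,0,0,0,85,0,0,0,0,0,0,85]

```text
time: 18.35
eef_pos: [0.5798, 0.0315, 0.1867]
tcp_rot: [0.999, 0.032, -0.0, 0.0]
contact_force: [0.2, -0.2, -0.0]
opening: 0.999
finger_force: 0.0
```

```bash
python3 -c "
from h import *
sleeves(); print(ctrl.get_state()['eef_pos'])
d=snap('top'); cv2.imwrite('pics/top1.png',d['color'][:,:,::-1])"
```

```text
top 227 242 253 [0.3982 0.2153 0.03  ]
top 175 209 386 [0.4916 0.3603 0.03  ]
top 232 180 196 [0.5729 0.2038 0.03  ]
top 237 150 182 [0.6573 0.1907 0.03  ]
[0.58085929 0.03360304 0.1870168 ]
```

Emit:
move_arm:
  plan: [-9,36,0,0,0,0,85,-10,37,0,0,0,0,85,-10,37,0,0,0,0,85,-10,37,0,0,0,0,85,-10,37,0,0,0,0,85,-10,36,0,0,0,0,85,-9,36,0,0,0,0,85,-10,36,0,0,0,0,85,-9,36,0,0,0,0,85,0,0,0,0,0,0,85,0,0,-30,0,0,0,85,0,0,0,0,0,0,85]

```text
time: 19.7
eef_pos: [0.4911, 0.3615, 0.1527]
tcp_rot: [0.999, 0.035, -0.004, 0.002]
contact_force: [-0.2, -1.1, -0.8]
opening: 0.994
finger_force: 0.0
```

```bash
python3 -c "
from h import *
sleeves(); print(ctrl.get_state()['eef_pos'])"
```

```text
top 233 245 644 [0.391 0.199 0.03 ]
top 271 229 336 [0.4337 0.0953 0.03  ]
top 178 212 222 [0.4838 0.3509 0.03  ]
top 262 184 206 [0.5599 0.1205 0.03  ]
top 232 179 184 [0.5729 0.2031 0.03  ]
top 346 186 785 [ 0.5498 -0.1119  0.03  ]
top 237 150 168 [0.6565 0.1908 0.03  ]
top 267 152 400 [0.6506 0.1085 0.03  ]
[0.49320854 0.36177594 0.15614759]
```

```bash
python3 -c "
from h import *
d=snap('top','top2'); a=cv2.imread('pics/top0.png').astype(int); b=d['color'][:,:,::-1].astype(int)
r=np.s_[110:210,312:388]
print(abs(a[r]-b[r]).mean(), abs(a[r]-b[r]).max())
print([round(x) for x in blobs({'color':cv2.imread('pics/top0.png')[:,:,::-1].copy()})[0]], [tuple(map(round,x)) for x in blobs({'color':cv2.imread('pics/top0.png')[:,:,::-1].copy()}) if abs(x[0]-346)<20])
m=abs(a[r]-b[r]).max(2)>40; print(np.argwhere(m).mean(0) if m.any() else 0, m.sum())"
```

```text
4.037280701754386 8
[434, 277, 348] [(329, 230, 316), (346, 186, 751)]
0 0
```

Emit:
move_arm:
  plan: [1,0,-30,0,0,0,85,0,0,-30,0,0,0,85,0,0,-30,0,0,0,85,0,0,-28,0,0,0,85,0,0,0,0,0,0,85,0,0,0,0,0,0,30,0,0,0,0,0,0,30,0,0,0,0,0,0,30,0,0,0,0,0,0,30]
  newtons: 50

```text
time: 20.75
eef_pos: [0.4964, 0.3627, 0.0418]
tcp_rot: [0.999, 0.034, 0.002, -0.001]
contact_force: [0.1, -0.1, 5.4]
opening: 0.43
finger_force: 49.6
```

Emit:
move_arm:
  plan: [0,0,35,0,0,0,30,0,0,38,0,0,0,30,0,0,38,0,0,0,30,17,-31,0,0,0,0,30,17,-31,0,0,0,0,30,17,-31,0,0,0,0,30,17,-31,0,0,0,0,30,16,-32,0,0,0,0,30,0,0,0,0,0,0,30,0,0,0,0,0,0,30]

```text
time: 21.75
eef_pos: [0.5788, 0.2053, 0.1502]
tcp_rot: [0.999, 0.033, -0.0, -0.0]
contact_force: [-0.1, -0.0, -0.7]
opening: 0.433
finger_force: 50.5
```

Run:
```python
from h import *
d=snap('scene');s=ctrl.get_state();print(s['eef_pos'],s['opening'],s['finger_force'])
cv2.imwrite('pics/c7.png',cv2.resize(d['color'][150:270,320:480,::-1],(640,480)))
```

```text
[0.57839984 0.20611012 0.15011174] 0.4300745158438349 50.4544660449028
```

View pics/c7.png

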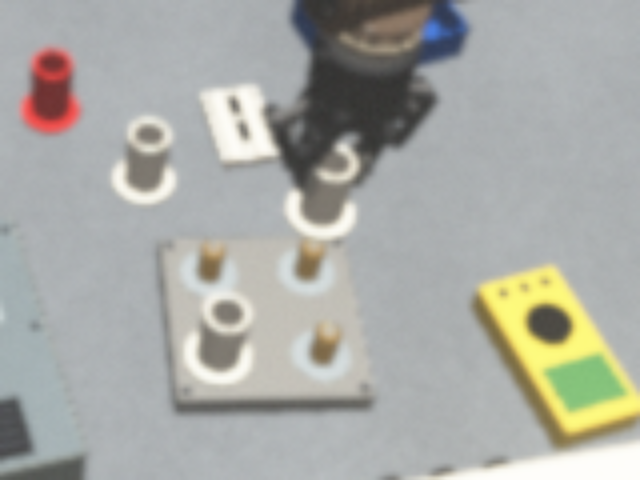

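Sleeve C sits flat on its stud. The held sleeve's flange centre is at crop (321,209) and its mouth at (338,160).

Run:
```python
from h import *
d=snap('scene');b=np.array([.0027,.0018,0])
S=lambda u,v:(320+u/4,150+v/4)
print(onz(d,*S(321,209),.113)-b,onz(d,*S(338,160),.178)-b)
```

```text
[0.57494888 0.20542332 0.113     ] [0.57557491 0.20772127 0.178     ]
```

Emit:
move_arm:
  plan: [2,0,-20,0,0,0,30,0,0,-20,0,0,0,30,0,0,-10,0,0,0,30,0,0,-8,0,0,0,30,0,0,-8,0,0,0,30,0,0,0,0,0,0,30]

```text
time: 22.45
eef_pos: [0.5801, 0.2062, 0.0832]
tcp_rot: [0.999, 0.034, -0.001, 0.0]
contact_force: [-0.0, -0.2, -1.0]
opening: 0.433
finger_force: 50.5
```

Emit:
move_arm:
  plan: [0,0,-8,0,0,0,30,0,0,-6,0,0,0,30,0,0,-3,0,0,0,30,0,0,-2,0,0,0,30,0,0,0,0,0,0,30]

```text
time: 22.95
eef_pos: [0.581, 0.206, 0.0669]
tcp_rot: [0.999, 0.034, -0.0, 0.0]
contact_force: [-3.9, -0.5, 6.2]
opening: 0.434
finger_force: 51.0
```

Emit:
move_arm:
  plan: [0,0,-1,0,0,0,30,0,0,0,0,0,0,60,0,0,0,0,0,0,60,0,0,25,0,0,0,60,0,0,40,0,0,0,60,0,0,40,0,0,0,85,0,0,15,0,0,0,85,0,0,0,0,0,0,85]

```text
time: 23.75
eef_pos: [0.5826, 0.2062, 0.1874]
tcp_rot: [0.999, 0.034, 0.003, -0.0]
contact_force: [-0.3, 0.4, 0.6]
opening: 0.994
finger_force: 0.0
```

Run:
```python
from h import *
d=snap('scene','scene3');a=cv2.imread('pics/scene0.png').astype(int);b=d['color'][:,:,::-1].astype(int)
for n,r in(('B',np.s_[174:203,345:368]),('tester',np.s_[195:280,275:340])): print(n,abs(a[r]-b[r]).mean(),abs(a[r]-b[r]).max())
print(ctrl.get_state()['eef_pos'])
```

```text
B 3.9260369815092453 8
tester 4.856953242835596 88
[0.58112094 0.20596236 0.18454407]
```

Emit:
move_arm:
  plan: [-29,-22,0,0,0,0,85,-29,-22,0,0,0,0,85,-29,-22,0,0,0,0,85,-29,-22,0,0,0,0,85,-28,-21,0,0,0,0,85,0,0,0,0,0,0,85,0,0,-30,0,0,0,85,0,0,0,0,0,0,85]

```text
time: 24.6
eef_pos: [0.4332, 0.0969, 0.1489]
tcp_rot: [0.999, 0.034, -0.005, -0.0]
contact_force: [-0.2, 0.1, -1.0]
opening: 0.998
finger_force: 0.0
```

Emit:
move_arm:
  plan: [0,0,-30,0,0,0,85,0,0,-30,0,0,0,85,0,0,-30,0,0,0,85,0,0,-22,0,0,0,85,0,0,0,0,0,0,85,0,0,0,0,0,0,30,0,0,0,0,0,0,30,0,0,0,0,0,0,30,0,0,0,0,0,0,30]
  newtons: 50

```text
time: 25.5
eef_pos: [0.4382, 0.097, 0.0437]
tcp_rot: [0.999, 0.034, 0.002, 0.0]
contact_force: [-0.6, 0.6, 1.8]
opening: 0.414
finger_force: 50.2
```

Emit:
move_arm:
  plan: [0,0,35,0,0,0,30,0,0,38,0,0,0,30,0,0,35,0,0,0,30,32,6,0,0,0,0,30,32,6,0,0,0,0,30,32,6,0,0,0,0,30,32,7,0,0,0,0,30,0,0,0,0,0,0,30,0,0,0,0,0,0,30]

```text
time: 26.4
eef_pos: [0.5645, 0.1219, 0.1498]
tcp_rot: [0.999, 0.034, -0.001, 0.0]
contact_force: [-0.7, -0.6, -1.4]
opening: 0.415
finger_force: 50.3
```

Run:
```python
from h import *
d=snap('scene');s=ctrl.get_state();print(s['eef_pos'],s['opening'],s['finger_force'])
cv2.imwrite('pics/c8.png',cv2.resize(d['color'][150:270,320:480,::-1],(640,480)))
```

```text
[0.56385122 0.1219056  0.14977325] 0.41427315776208523 50.32380171585828
```

View pics/c8.png

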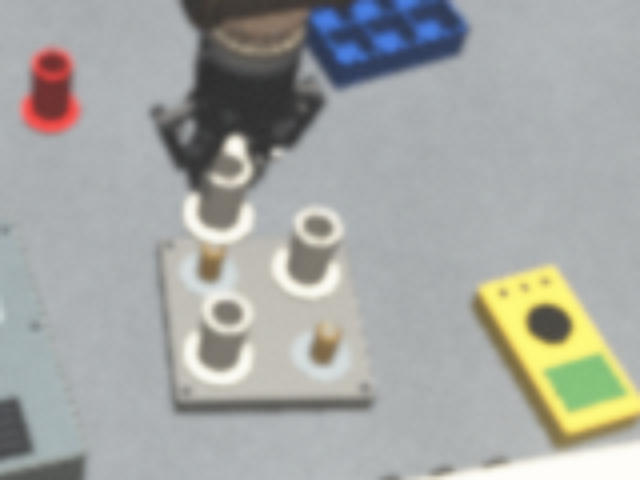

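Two sleeves are seated flat. The third is held with its flange centre at crop (219,213) and mouth at (230,165), above the stud at (210,260).

Run:
```python
from h import *
d=snap('scene');b=np.array([.0027,.0018,0])
S=lambda u,v:(320+u/4,150+v/4)
print(onz(d,*S(219,213),.111)-b,onz(d,*S(230,165),.176)-b,onz(d,*S(211,248),.065)-b)
```

```text
[0.56260254 0.12212354 0.111     ] [0.56382533 0.12284268 0.176     ] [0.5649705  0.12008078 0.065     ]
```

Emit:
move_arm:
  plan: [1,0,-20,0,0,0,30,0,0,-20,0,0,0,30,0,0,-10,0,0,0,30,0,0,-8,0,0,0,30,0,0,-8,0,0,0,30,0,0,0,0,0,0,30]

```text
time: 27.1
eef_pos: [0.5651, 0.1219, 0.0833]
tcp_rot: [0.999, 0.034, -0.001, 0.0]
contact_force: [1.0, 0.7, -0.8]
opening: 0.413
finger_force: 50.3
```

Emit:
move_arm:
  plan: [0,0,-8,0,0,0,30,0,0,-5,0,0,0,30,0,0,-2,0,0,0,30,0,0,-1,0,0,0,30,0,0,0,0,0,0,30]

```text
time: 27.6
eef_pos: [0.566, 0.122, 0.0688]
tcp_rot: [0.999, 0.034, 0.0, 0.0]
contact_force: [-2.1, 0.1, 3.7]
opening: 0.415
finger_force: 50.7
```

Emit:
move_arm:
  plan: [0,0,-1,0,0,0,30,0,0,0,0,0,0,60,0,0,0,0,0,0,60,0,0,25,0,0,0,60,0,0,40,0,0,0,60,0,0,40,0,0,0,60,0,0,30,0,0,0,60,-16,-40,0,0,0,0,0,-16,-42,0,0,0,0,0,-16,-42,0,0,0,0,0,-16,-42,0,0,0,0,0,-12,-42,0,0,0,0,0]
  newtons: 40

```text
time: 28.8
eef_pos: [0.4888, -0.0874, 0.2019]
tcp_rot: [0.999, 0.034, 0.0, 0.0]
contact_force: [1.4, -1.0, 0.6]
opening: 0.001
finger_force: 0.0
```

Emit:
move_arm:
  plan: [0,-40,0,0,0,0,0,0,0,0,0,0,0,0,0,0,0,0,0,0,0]

```text
time: 29.1
eef_pos: [0.4896, -0.1267, 0.2018]
tcp_rot: [0.999, 0.033, 0.0, -0.0]
contact_force: [-0.6, 0.5, 0.4]
opening: 0.002
finger_force: 0.0
```

Run:
```python
from h import *
d=snap('scene');s=ctrl.get_state();print(s['eef_pos'],s['opening'])
sleeves()
cv2.imwrite('pics/c9.png',cv2.resize(d['color'][150:270,260:420,::-1],(640,480)))
```

```text
[ 0.48969484 -0.12581332  0.20178172] 0.0002845940205762252
top 233 245 608 [0.3903 0.1982 0.03  ]
top 262 181 417 [0.5676 0.122  0.03  ]
top 231 177 410 [0.5813 0.2071 0.03  ]
top 238 151 144 [0.6557 0.1896 0.03  ]
top 267 152 396 [0.6506 0.1085 0.03  ]
```

View pics/c9.png

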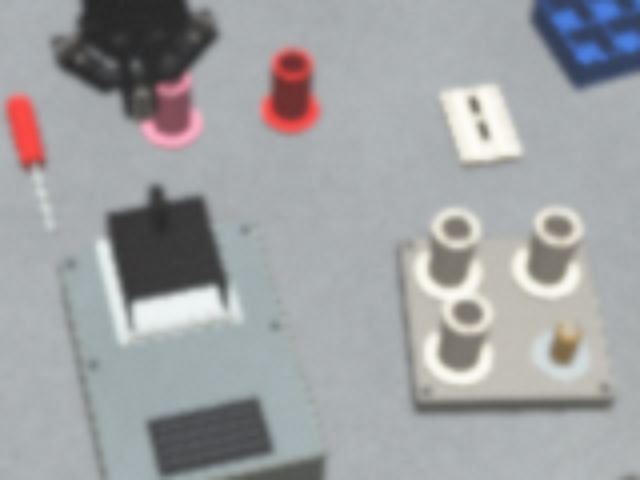

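All three sleeves sit flat at crop (455,250), (553,250) and (463,335), and the cover is shut. Now the second opening.

Emit:
move_arm:
  plan: [0,0,-32,0,0,0,0,0,0,-32,0,0,0,0,0,0,0,0,0,0,0,10,1,0,0,0,0,0,10,1,0,0,0,0,0,10,1,10,0,0,0,0,10,1,10,0,0,0,0,13,1,7,0,0,0,0,12,1,7,0,0,0,0,0,0,0,0,0,0,0]

```text
time: 30.25
eef_pos: [0.558, -0.1205, 0.1756]
tcp_rot: [0.999, 0.034, 0.003, 0.001]
contact_force: [0.5, 1.6, 0.6]
opening: -0.0
finger_force: 0.0
```

Emit:
move_arm:
  plan: [12,1,3,0,0,0,0,12,1,2,0,0,0,0,16,1,0,0,0,0,0,15,1,0,0,0,0,0,15,1,-4,0,0,0,0,15,1,-5,0,0,0,0,13,1,-8,0,0,0,0,12,1,-10,0,0,0,0,5,0,-4,0,0,0,0,0,0,0,0,0,0,0]

```text
time: 31.25
eef_pos: [0.6752, -0.1128, 0.1507]
tcp_rot: [0.999, 0.034, 0.007, 0.002]
contact_force: [5.6, -0.2, 6.5]
opening: -0.002
finger_force: 3.4
```

Emit:
move_arm:
  plan: [0,0,45,0,0,0,0,0,0,45,0,0,0,0,-29,20,0,0,0,0,0,-29,20,0,0,0,0,0,-29,0,0,0,0,0,0,-29,0,0,0,0,0,0,0,0,0,0,0,0,0]

```text
time: 31.95
eef_pos: [0.5515, -0.0713, 0.236]
tcp_rot: [0.999, 0.034, -0.0, -0.0]
contact_force: [0.3, 0.1, 0.4]
opening: 0.002
finger_force: 0.0
```

Run:
```python
from h import *
d=snap('scene');a=cv2.imread('pics/c3.png')
print(ctrl.get_state()['eef_pos'],ctrl.get_state()['contact_force'])
# dark hood region, compare with the first opening (c4 crop)
g=cv2.cvtColor(cv2.resize(d['color'][180:255,260:360],(400,300)),cv2.COLOR_RGB2GRAY)[130:270,120:250]
h=cv2.imread('pics/c4.png',0)[:300,:400][130:270,120:250]
for q in(g,h):
    y,x=np.where(q<60); print(len(x),x.min(),x.max(),y.min(),y.max(),x.mean(),y.mean())
```

```text
[ 0.55314207 -0.07178737  0.23658319] [ 0.33840496 -0.69755607  1.23057005]
5423 17 118 31 131 68.54471694633966 93.6232712520745
4648 18 119 63 131 69.13188468158347 97.71858864027539
```

Emit:
move_arm:
  plan: [2,0,-34,0,0,0,0,0,0,-34,0,0,0,0,0,0,-34,0,0,0,0,0,0,-36,0,0,0,0,0,0,0,0,0,0,0,0,0,0,0,0,0,0,0,-10,0,0,0,0,0,1,-10,0,0,0,0,0,1,-10,0,0,0,0,0,1,-10,0,0,0,0,0,0,-6,0,0,0,0,0,0,0,0,0,0,0,0]

```text
time: 33.2
eef_pos: [0.561, -0.1187, 0.1008]
tcp_rot: [0.999, 0.033, 0.003, -0.0]
contact_force: [1.8, 4.4, 5.9]
opening: 0.002
finger_force: 3.2
```

Emit:
move_arm:
  plan: [0,-3,0,0,0,0,0,0,-2,0,0,0,0,0,0,0,0,0,0,0,0]

```text
time: 33.5
eef_pos: [0.561, -0.1193, 0.1009]
tcp_rot: [0.999, 0.033, 0.003, -0.004]
contact_force: [2.9, 16.4, 9.6]
opening: -0.001
finger_force: 9.1
```

Emit:
move_arm:
  plan: [0,15,0,0,0,0,0,0,15,0,0,0,0,0,-10,0,40,0,0,0,0,-10,0,45,0,0,0,0,-10,0,45,0,0,0,0,-10,-40,0,0,0,0,0,0,-40,0,0,0,0,0,0,-40,0,0,0,0,0,0,-35,0,0,0,0,0,0,0,0,0,0,0,0]

```text
time: 34.5
eef_pos: [0.5179, -0.2517, 0.2274]
tcp_rot: [0.999, 0.032, -0.001, 0.001]
contact_force: [-0.2, 0.9, -0.9]
opening: 0.001
finger_force: 0.0
```

Run:
```python
from h import *
e=snap('top');print(ctrl.get_state()['eef_pos'])
g=cv2.cvtColor(e['color'],cv2.COLOR_RGB2GRAY)[164:196,333:368].astype(int)
c4=cv2.resize(cv2.imread('pics/c4.png',0)[:,400:],(150,112)).astype(int)[64:96,53:88]
for q in(g,c4):
    m=q[6:26,4:30]<130; y,x=np.where(m); print(len(x),(x.mean()+337,y.mean()+170) if len(x) else None)
cv2.imwrite('pics/tg.png',cv2.resize(e['color'][100:212,280:430,::-1],(600,448)))
```

```text
[ 0.51795653 -0.24966215  0.22726303]
22 (np.float64(352.6363636363636), np.float64(179.04545454545453))
17 (np.float64(349.05882352941177), np.float64(179.41176470588235))
```

Emit:
move_arm:
  plan: [25,15,15,0,0,0,0,26,18,10,0,0,0,0,26,18,0,0,0,0,0,26,18,0,0,0,0,0,26,18,0,0,0,0,0,26,18,0,0,0,0,0,26,18,0,0,0,0,0,27,17,0,0,0,0,0,0,0,0,0,0,0,0,0,0,-36,0,0,0,0,0,0,-36,0,0,0,0,0,0,0,0,0,0,0]

```text
time: 35.75
eef_pos: [0.7221, -0.1062, 0.173]
tcp_rot: [0.999, 0.034, -0.007, -0.002]
contact_force: [-0.9, 0.1, -1.8]
opening: -0.001
finger_force: 0.0
```

Emit:
move_arm:
  plan: [2,-1,-20,0,0,0,0,2,0,-20,0,0,0,0,0,0,0,0,0,0,0,-15,-1,0,0,0,0,0,-12,-1,2,0,0,0,0,-12,-1,4,0,0,0,0,-12,-1,5,0,0,0,0,-12,-1,5,0,0,0,0,-12,-1,4,0,0,0,0,-12,-1,2,0,0,0,0,-12,-1,0,0,0,0,0,0,0,0,0,0,0,0]

```text
time: 36.95
eef_pos: [0.6383, -0.1184, 0.1746]
tcp_rot: [0.999, 0.034, 0.011, 0.003]
contact_force: [3.9, 2.0, 16.8]
opening: 0.001
finger_force: 6.9
```

Emit:
move_arm:
  plan: [-9,1,0,0,0,0,0,-9,0,0,0,0,0,0,0,0,-9,0,0,0,0,-8,0,-6,0,0,0,0,-10,0,-4,0,0,0,0,-10,-1,-2,0,0,0,0,-10,-1,0,0,0,0,0,-10,-1,0,0,0,0,0,-6,0,0,0,0,0,0,0,0,0,0,0,0,0]

```text
time: 37.95
eef_pos: [0.5606, -0.119, 0.141]
tcp_rot: [0.999, 0.033, 0.002, -0.0]
contact_force: [7.0, 0.4, -1.2]
opening: -0.003
finger_force: 3.5
```

Same end point as before. Now press the tab top to confirm it is shut.

Emit:
move_arm:
  plan: [-2,0,0,0,0,0,0,0,0,0,0,0,0,0,10,0,0,0,0,0,0,0,0,30,0,0,0,0,0,0,25,0,0,0,0,-18,-2,0,0,0,0,0,-18,-2,0,0,0,0,0,0,0,0,0,0,0,0,0,0,-18,0,0,0,0,0,0,-12,0,0,0,0,0,0,-5,0,0,0,0,0,0,0,0,0,0,0]

```text
time: 39.15
eef_pos: [0.531, -0.1226, 0.1602]
tcp_rot: [0.999, 0.034, -0.002, -0.001]
contact_force: [0.1, 0.1, 0.0]
opening: -0.002
finger_force: 0.0
```

Emit:
move_arm:
  plan: [2,0,-3,0,0,0,0,0,0,-2,0,0,0,0,0,0,-2,0,0,0,0,0,0,-1,0,0,0,0,0,0,-1,0,0,0,0,0,0,0,0,0,0,0]

```text
time: 39.75
eef_pos: [0.5343, -0.1232, 0.1559]
tcp_rot: [0.999, 0.034, 0.0, 0.0]
contact_force: [-3.5, 1.2, 10.0]
opening: -0.001
finger_force: 4.7
```

Emit:
move_arm:
  plan: [0,0,40,0,0,0,0,0,-25,40,0,0,0,0,0,-45,20,0,0,0,0,0,-45,0,0,0,0,0,0,-45,0,0,0,0,0,0,-45,0,0,0,0,0,0,0,0,0,0,0,0]

```text
time: 40.45
eef_pos: [0.533, -0.3331, 0.2531]
tcp_rot: [1.0, 0.031, 0.0, 0.001]
contact_force: [-0.1, 0.2, 0.1]
opening: 0.002
finger_force: 0.0
```

Run:
```python
from h import *
d=snap('scene','sceneF');t=snap('top','topF')
a=cv2.imread('pics/top0.png').astype(int);b=t['color'][:,:,::-1].astype(int)
r=np.s_[110:210,312:388];print('hood diff',abs(a[r]-b[r]).mean(),abs(a[r]-b[r]).max())
m=(abs(a-b).max(2)>30).astype('uint8')
for c in cv2.findContours(m,0,2)[0]:
    if cv2.contourArea(c)>15: print(cv2.boundingRect(c))
```

```text
hood diff 6.161929824561404 73
(315, 393, 11, 6)
(279, 384, 16, 16)
(299, 382, 8, 8)
(330, 374, 13, 26)
(269, 306, 33, 34)
(182, 304, 95, 96)
(319, 220, 21, 21)
(261, 219, 21, 21)
(163, 199, 24, 22)
(252, 170, 21, 22)
(221, 165, 22, 23)
(257, 140, 21, 24)
(275, 107, 365, 293)
```

View pics/sceneF.png

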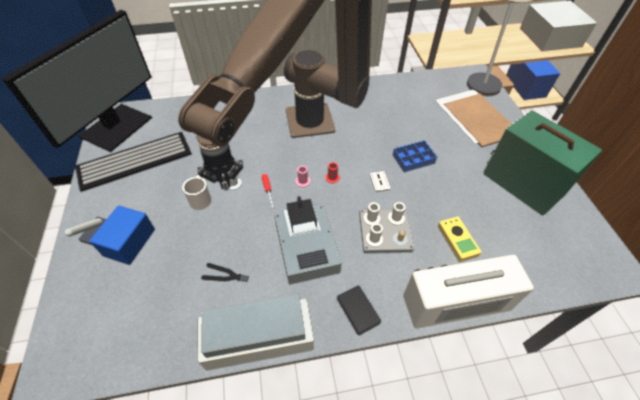

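The cover is shut at (301,215) and three sleeves are on their studs at (373,213), (398,212) and (376,234). The bystanders are in place and the robot is clear.

```bash
python3 -c "
from h import *
print(order.sign_off())"
```

```text
the job is handed in; nothing more can be done
None
```

I handed the job in: the toggle was thrown to off with the cover shut, all three white sleeves present were seated flat on their own studs, then the toggle was thrown back to on and the cover shut. I confirmed the final on position by the end-stop force and an image measurement, not by viewing a picture.

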